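# Hook the dessert tray forward in the counter rack

## Task

The tray of desserts has been pushed deep into the middle level of the counter rack, where no hand gets in under the wire grid. Take the tray hook from the wooden board, drop its tip behind the middle of the tray's front lip and slowly drag the tray out along its runners until you feel both front corners come up firmly against the red rubber buffers, and hold it there a moment, without slamming or straining it, touching the tray with nothing but the hook and keeping the hook off the ramekins, which must stay standing. Then unhook and lay the hook back on the board as it lay, tip down, leaving the tray against the buffers, and the mug and the jar where they are.

Things in the scene. Friction and masses are not known exactly. Their poses are not given: they have to be found in the camera images.
- rack: Fixed steel tray rack, 390 wide, 545 deep, 245 high. Origin on the table under the middle of its open front; x inward (depth), y left seen from the front, z up. Runner ledges 50, 125 (dessert tray) and 200 above the table; side guides 166 and posts 169 either side of the middle. A fixed wire grid fills the top level (from 200 up, full depth), leaving 75 clear above the middle ledge.
- stops: Two turned-up tabs (26 wide, 20 high) at the front ends of the middle runners, 156 either side of the middle. A red rubber buffer (16 thick) on a long screw through each tab stops the tray; set differently each time, its face is 8 to 43 inward of the tab, the two alike within 3. Origin midway between the tabs at ledge height, in the plane of their inner faces, 4 behind the rack's front; x inward.
- tray: Tray, 265 deep (x), 325 wide (y), 30 high, floor 3, with ramekins 0.5 to 0.9 kg. Origin: centre of underside; x inward, front face at x = -132. Rim 3 thick with a bead 6 thick on top, flush outside. It slides with about 4 play to each side and may stand askew: one corner then meets its buffer first and the pull must swing the other home. Drag some N, unknown. First 80 behind the lip are empty.
- tray_lip (a point): Middle of the front lip: top of the bead (30 above the tray's underside), at the tray's outer front face.
- tray_left (a point): Point on the lower front edge of the tray, 150 left of its middle.
- tray_right (a point): The same, 150 right of the tray's middle.
- hook: Tray hook, 0.16 kg: black handle 110 long, 24 wide (y), 40 high (z), blue end; then a straight steel rod, 7 thick, with a right-angled tip pointing down. Origin on the rod's axis inside the handle, where to grip; x along the rod to the tip. Handle from x = -75 to 35, tip's axis at x = 240, its end 20 below the origin. Lies tip down, standing on handle and tip, origin 20 above the board's top.
- hook_tip (a point): Lower end of the hook's down-turned tip: hook x = 240, z = -20.
- board: Fixed wooden board, 400 (x) by 160 (y) by 12 thick. Origin: centre of its underside on the table.
- ramekin_a: White ramekin with dessert, 66 wide, 36 high, 0.11 kg, standing loose in the left half of the tray. Origin: centre of its underside.
- ramekin_b: The same, in the right half of the tray.
- mug: Blue mug, 80 wide, 90 high, standing on the table beside the board. Origin: centre of its underside.
- jar: Amber jar with white lid, 68 wide, 110 high, standing on the table to the right of the rack's front. Origin: centre of its underside.

How it is judged:
By the outcome, as a careful person would: the job done as asked, in the order asked, and still so for the second after the job is handed in, with the robot touching nothing.
It also fails if it takes over 72 s, if anything falls off the work surface, if the arm or the gripper's body presses on something with over 40 N, if the wrist force passes 120 N, or if a joint passes its speed limit or range.

## Robot

A 6-joint arm with a two-finger parallel gripper is mounted at the origin on the work surface. World frame = base frame: x ahead of the robot, y to its left, z up, the work surface at z = 0. Lengths are in m, angles in rad, forces in N, time in s.
With the tool pointing down it reaches from about 0.375 to 0.9 m from the base axis. Payload 3.1 kg.
Tool frame: the origin (TCP) lies between the finger pads; the fingertips stand robot.tip_extent ahead of it and the grasp point (between the pads) lies 3 mm ahead of it (robot.tip_extent is the distance from the TCP to the fingertips, in m); z points along the fingers, x is the direction in which the jaws open and shut, and the axes are right-handed (so a half turn about z gives the same grasp; the last joint's range is limited). The gripper opens to 87 mm and grips with 3 to 60 N. Pads are 19 mm wide; open, the fingers measure 117 mm over their backs; the gripper's body (75 mm by 190 mm) begins 51 mm behind the grasp point.
Start: joints at [-0.178, 0.527, 1.433, -0, 1.181, -0.178], TCP at [0.625, 0, 0.245] pointing down, gripper open.
Joint ranges: [-3.08, 3.08], [-0.75, 2.2], [0.22, 2.44], [-1.43, 4.57], [0, 2.65], [-2.85, 2.85]. Speed limits (rad/s): [2.79, 2.79, 3.14, 3.14, 3.14, 3.14].

## Interface

Orientations are given as a unit quaternion [x, y, z, w].
In Python, from rig import robot, cams gives the robot as it stands.
- The arm moves only by the tool carry_out, never from a script. Its argument "steps" is a list of rows, each a list of 3 entries, a list of its own where there are three numbers: the shift along the world's x, y, z in cm, then the turn about the world's z in degrees, then the closure, from 0 (fully open) to 1 (shut). In form: [[[dx, dy, dz], spin, fingers], ...]. A call has 1 to 10 rows; each row shifts and turns the pose as measured when the row begins; what a row does not reach is not made up. A row lasts 1/10 s, in which the tool goes at most 50 mm and 8.59 degrees, less where a joint would pass 70% of its speed; a pose out of reach is approached as far as the arm can. A call with a gripper value outside its range is refused whole. The fingers move at their own pace and stop on an object; "squeeze" is the grip in N (left out, the last holds). Time passes only in rows, so rows that do not move let the fingers close. It gives the time, the measured TCP pose, the force and the opening at its end, in the units of the state.
- robot.get_obs(): the state, without advancing time (a new reading comes with each control period).
- cams.camera(name): name is "scene" or "side" or "wrist"; returns a dict with "pixels" (420x560x3 uint8, red, green, blue), "fx", "fy", "cx", "cy" (pixels), "k1" (the pictures are not rectified: a ray, as slopes to the right and down, at radius r is drawn at 1 + k1 r^2 times it, then the intrinsics apply), "eye" and "rotation" of the camera in the world. Camera axes: x right, y up, looking along -z (the intrinsics and any distortion apply to the point x, -y, -z); pixel columns grow to the right and rows downward; lengths in m; the calibration is good to about 2 mm. A picture is of the moment at which its call begins. There is no depth.
- robot.hand_in(): hands the job in, once; it reports no verdict.
The state is a dict: "time": time; "q": joint angles; "joint_velocities": joint speeds; "joint_torque": joint torques, N m; "position": TCP position; "tool_rot": TCP orientation; "ft_force": force on the tool from outside, world axes, zero at the start; "moment": the same for the moment, N m; "grip_width": finger opening in m.
Only numpy, scipy, OpenCV 4.12 (cv2) and the standard library are available. Lean on these libraries where they do the work, as an engineer would, in place of code of your own. Each camera call takes 0.05 s, during which the arm holds its last target. There are 200 camera calls.

## Working session

There is one attempt and no reset: what is moved stays moved. The work goes in short steps, Python scripts to look and compute and a tool call to move; the robot and the scene stay as the last step left them, time stands still between calls to the robot, and variables do not carry over. Pictures are saved under pics/ and viewed, about 8 in all and at most 12, crops included, and the job is handed in when it is done.

Besides the shell and the picture viewer there is one more tool, called after "Call:" by a JSON object that holds its "op" and its "data". carry_out: Moves the arm, as the interface text tells. Its arguments: {"type":"object","properties":{"steps":{"type":"array"},"squeeze":{"type":"number"}},"required":["steps"]}

```bash
ls; mkdir -p pics
python3 - <<'E'
from rig import robot,cams
import cv2
print(robot.get_obs(), robot.tip_extent)
for n in("scene","side"):
    c=cams.camera(n);print({k:v for k,v in c.items() if k!="pixels"})
    cv2.imwrite(f"pics/{n}0.png",c["pixels"][:,:,::-1])
E
```

```text
pics
{'time': 0.0, 'q': array([-1.78484907e-01,  5.28480200e-01,  1.43388942e+00, -3.07758772e-05,
        1.18138710e+00, -1.78531785e-01]), 'joint_velocities': array([-0.00081551,  0.00074563,  0.00105967, -0.00133634,  0.00040308,
        0.00083959]), 'joint_torque': array([-5.45745443e-04, -4.40045428e+01, -1.76593530e+01,  6.32597599e-02,
        5.83207863e-02, -1.53719384e-04]), 'position': array([6.24320735e-01, 1.53238658e-04, 2.43567057e-01]), 'tool_rot': array([ 9.99999414e-01,  2.92964452e-05, -1.06736318e-03, -1.78123831e-04]), 'ft_force': array([ 0.26917237, -0.17996245,  1.3510638 ]), 'moment': array([-0.01399961,  0.05259747,  0.00072509]), 'grip_width': 0.08695141017235142} 0.022
{'fx': 421.1709066799589, 'fy': 421.1709066799589, 'cx': 288.29611204030675, 'cy': 213.37768597974778, 'k1': -0.0339885562449981, 'eye': array([1.17677293, 0.32774931, 1.17652983]), 'rotation': array([0.13406609, 0.25719147, 0.84621875, 0.44698172])}
{'fx': 525.712501316642, 'fy': 525.712501316642, 'cx': 280.93450317684255, 'cy': 208.40529226604784, 'k1': -0.13929866011588468, 'eye': array([-0.26406723, -1.06785317,  1.0208245 ]), 'rotation': array([ 0.43632679, -0.15687838, -0.31651701,  0.8275416 ])}
```

View pics/scene0.png

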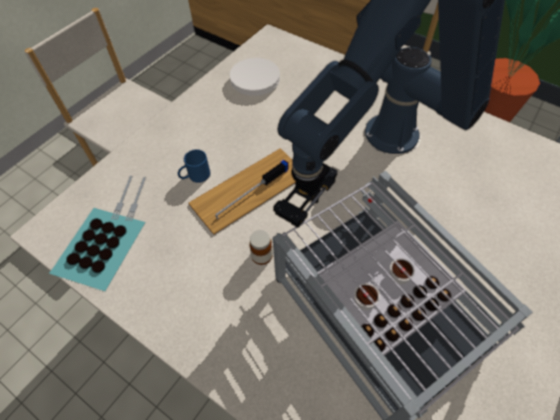

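View pics/side0.png

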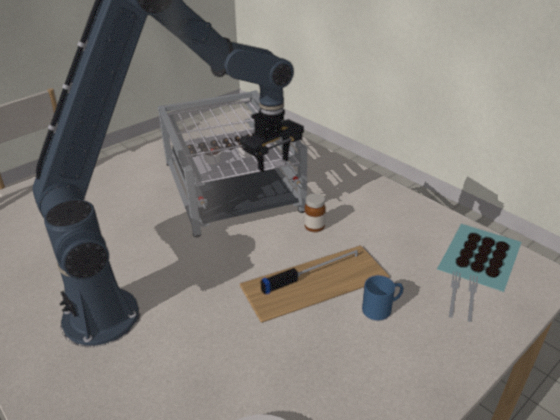

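The scene view shows the hook on the board (blue end ≈(285,165), tip ≈(217,217)), the rack opening towards the board, red buffers near (370,198), and the tray lip about (300–390, 285–235). In the side view, the hook's blue end is at (267,285) and its tip at (357,253).

```bash
cat > h.py <<'E'
import numpy as np, cv2
from scipy.spatial.transform import Rotation as R
from rig import robot,cams
def ray(c,u,v):
    K=np.array([[c["fx"],0,c["cx"]],[0,c["fy"],c["cy"]],[0,0,1]])
    x,y=cv2.undistortPoints(np.array([[[u,v]]],float),K,np.array([c["k1"],0,0,0.]))[0,0]
    d=R.from_quat(c["rotation"]).apply([x,-y,-1.]);return c["eye"],d/np.linalg.norm(d)
def plane(c,u,v,z):
    e,d=ray(c,u,v);return e+d*(z-e[2])/d[2]
def tri(c1,p1,c2,p2):
    (a,d),(b,f)=ray(c1,*p1),ray(c2,*p2)
    s=np.linalg.lstsq(np.c_[d,-f],b-a,rcond=None)[0]
    P,Q=a+d*s[0],b+f*s[1];return (P+Q)/2,np.linalg.norm(P-Q)
def proj(c,P):
    p=R.from_quat(c["rotation"]).inv().apply(np.atleast_2d(P)-c["eye"])
    s=np.c_[p[:,0],-p[:,1]]/-p[:,2:];s=s*(1+c["k1"]*(s**2).sum(1))[:,None]
    return s*[c["fx"],c["fy"]]+[c["cx"],c["cy"]]
E
python3 - <<'E'
from h import *
np.set_printoptions(precision=4,suppress=True)
s=cams.camera("scene");d=cams.camera("side")
print("blue end",plane(s,286,165,.032),plane(d,266,286,.032))
print("tip",plane(s,217,217,.032),plane(d,357,253,.032))
for n,c in(("s",s),("d",d)):
    hsv=cv2.cvtColor(c["pixels"],cv2.COLOR_RGB2HSV);r=c["pixels"].astype(int)
    m=((r[...,0]>110)&(r[...,0]>1.8*r[...,1])&(r[...,0]>1.8*r[...,2])).astype(np.uint8)
    k,_,st,ce=cv2.connectedComponentsWithStats(m)
    print(n,[(st[i,4],ce[i].round(1)) for i in range(1,k) if st[i,4]>2])
    m=((hsv[...,0]>110)&(hsv[...,0]<130)&(hsv[...,1]>170)&(hsv[...,2]>60)).astype(np.uint8)
    k,_,st,ce=cv2.connectedComponentsWithStats(m)
    print(n,'blue',[(st[i,4],ce[i].round(1)) for i in range(1,k) if st[i,4]>8])
a=cv2.resize(s["pixels"][165:305,265:465],(800,560),interpolation=cv2.INTER_CUBIC)
b=cv2.resize(d["pixels"][90:240,150:350],(800,600),interpolation=cv2.INTER_CUBIC)
cv2.imwrite("pics/sr.png",a[:,:,::-1]);cv2.imwrite("pics/dr.png",b[:,:,::-1])
E
```

```text
blue end [ 0.3828 -0.2292  0.032 ] [ 0.39   -0.2386  0.032 ]
tip [ 0.6904 -0.29    0.032 ] [ 0.6779 -0.3118  0.032 ]
s [(np.int32(1206), array([513.8,  79.1])), (np.int32(7), array([510.9,  63.4])), (np.int32(16), array([516.3,  64.1])), (np.int32(4), array([370. , 199.5])), (np.int32(3), array([403.7, 268.3]))]
s blue [(np.int32(15), array([284.3, 163.7]))]
d []
d blue []
```

View pics/sr.png

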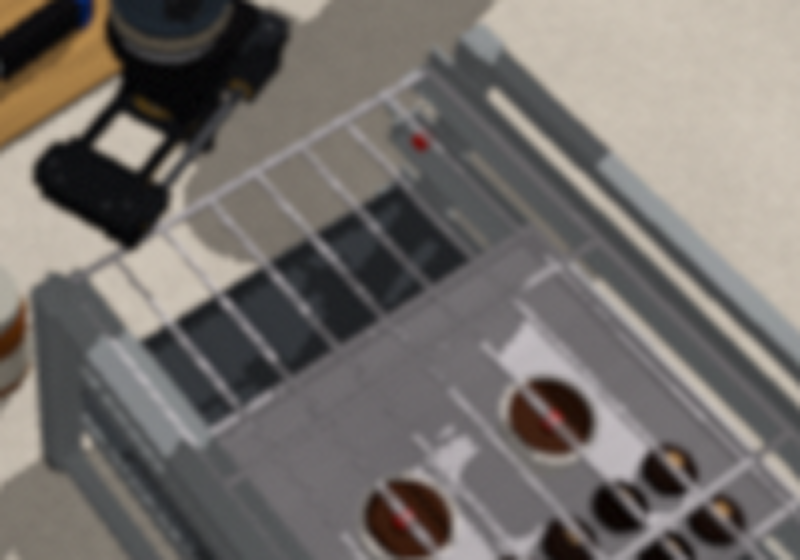

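View pics/dr.png

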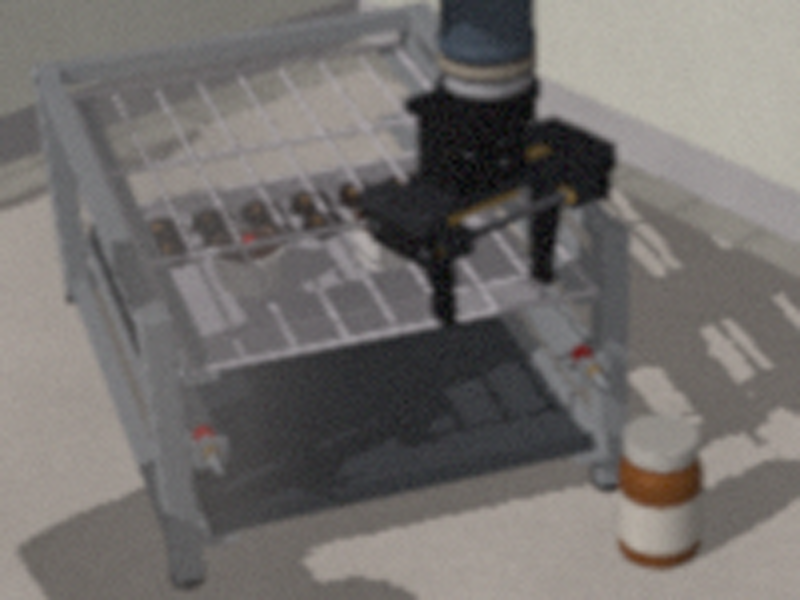

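The crops show the rack posts, both buffers (side (201,198) and (296,178), scene (370,199)), and the tray lip edge below the wires. Next I'll fit a rack frame.

Run:
```python
from h import *
np.set_printoptions(precision=4,suppress=True)
s=cams.camera("scene");d=cams.camera("side")
S=lambda u,v:(265+u/4,165+v/4); D=lambda u,v:(150+u/4,90+v/4)
print("postL",tri(s,S(480,40),d,D(155,300)),plane(s,*S(480,40),.245),plane(d,*D(155,300),.245))
print("postR",tri(s,S(60,285),d,D(610,225)),plane(s,*S(60,285),.245),plane(d,*D(610,225),.245))
print("footL",plane(d,*D(187,580),0),"footR",plane(d,*D(603,485),0))
print("bufL",tri(s,S(419,142),d,D(205,433)));print("bufR z.137",plane(d,*D(583,352),.137),plane(d,*D(205,433),.137))
for z in(.155,.2):
  print(z,"A",plane(s,*S(195,415),z),plane(s,*S(525,235),z),"B",plane(s,*S(190,440),z),plane(s,*S(555,262),z))
  print("front wire",plane(s,*S(80,275),z),plane(s,*S(425,75),z))
  print("side line",plane(d,*D(215,372),z),plane(d,*D(590,295),z))
```

```text
postL (array([0.4083, 0.1281, 0.2506]), np.float64(0.0014764654548504795)) [0.4029 0.1273 0.245 ] [0.4134 0.1359 0.245 ]
postR (array([ 0.7381, -0.0062,  0.2445]), np.float64(0.008074942499086253)) [ 0.7354 -0.0033  0.245 ] [ 0.7399 -0.0102  0.245 ]
footL [0.3989 0.1184 0.    ] footR [ 0.7336 -0.0105  0.    ]
bufL (array([0.4262, 0.1099, 0.1334]), np.float64(0.001572860886737658))
bufR z.137 [ 0.7152 -0.0057  0.137 ] [0.4237 0.1042 0.137 ]
0.155 A [0.7247 0.0976 0.155 ] [0.4708 0.2169 0.155 ] B [0.7421 0.1047 0.155 ] [0.4793 0.2448 0.155 ]
front wire [ 0.6781 -0.0283  0.155 ] [0.3827 0.0888 0.155 ]
side line [0.4645 0.147  0.155 ] [0.7604 0.0348 0.155 ]
0.2 A [0.7446 0.1077 0.2   ] [0.5019 0.2218 0.2   ] B [0.7612 0.1145 0.2   ] [0.51   0.2484 0.2   ]
front wire [ 0.7001 -0.0126  0.2   ] [0.4177 0.0993 0.2   ]
side line [0.4266 0.0839 0.2   ] [ 0.7072 -0.0225  0.2   ]
```

Rack front direction is about -21°, so inward is about 69°. The lip is about 0.11 m in and the hook is yawed about -13°. I'll move above the handle for a wrist view.

Call:
{"op": "carry_out", "data": {"steps": [[[-1.65,-2.5,0],-8.5,0],[[-1.65,-2.5,0],-8.5,0],[[-1.65,-2.5,0],-8.5,0],[[-1.65,-2.5,0],-8.5,0],[[-1.65,-2.5,0],-8.5,0],[[-1.65,-2.5,0],-8.5,0],[[-1.65,-2.5,0],-8.5,0],[[-1.65,-2.5,0],-8.5,0],[[-1.65,-2.5,0],-8.5,0],[[-1.65,-2.5,0],-8.5,0]]}}

```text
time: 1.3
position: [0.4552, -0.2546, 0.2442]
tool_rot: [0.731, -0.683, 0.002, 0.0]
ft_force: [0.0, -0.1, -0.2]
grip_width: 0.0869
```

Call:
{"op": "carry_out", "data": {"steps": [[[0,0,0],-8.5,0],[[0,0,0],-8.5,0],[[0,0,0],0,0],[[0,0,0],0,0]]}}

```text
time: 1.7
position: [0.4528, -0.2591, 0.2445]
tool_rot: [-0.62, 0.784, -0.002, -0.001]
ft_force: [-0.0, -0.4, -0.1]
grip_width: 0.0869
```

Run:
```python
from h import *
np.set_printoptions(precision=4,suppress=True)
o=robot.get_obs();print(o["time"],o["position"],o["q"],R.from_quat(o["tool_rot"]).as_matrix()[:,0],o["ft_force"])
for n in("wrist","scene"):
    c=cams.camera(n);im=c["pixels"];cv2.imwrite(f"pics/{n}1.png",im[:,:,::-1])
    if n=="wrist":print(c["eye"],c["fx"])
    else:cv2.imwrite("pics/sr1.png",cv2.resize(im[140:300,180:420],(800,533),interpolation=cv2.INTER_CUBIC)[:,:,::-1])
```

```text
1.7 [ 0.4528 -0.2591  0.2445] [-0.7327  0.388   1.6918 -0.0029  1.0583  1.0724] [-0.2308 -0.973   0.0039] [-0.0174 -0.415  -0.1443]
[ 0.5248 -0.2751  0.3842] 291.9552857749942
```

View pics/wrist1.png

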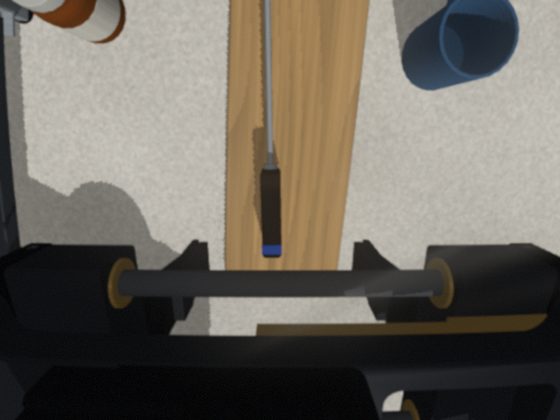

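View pics/sr1.png

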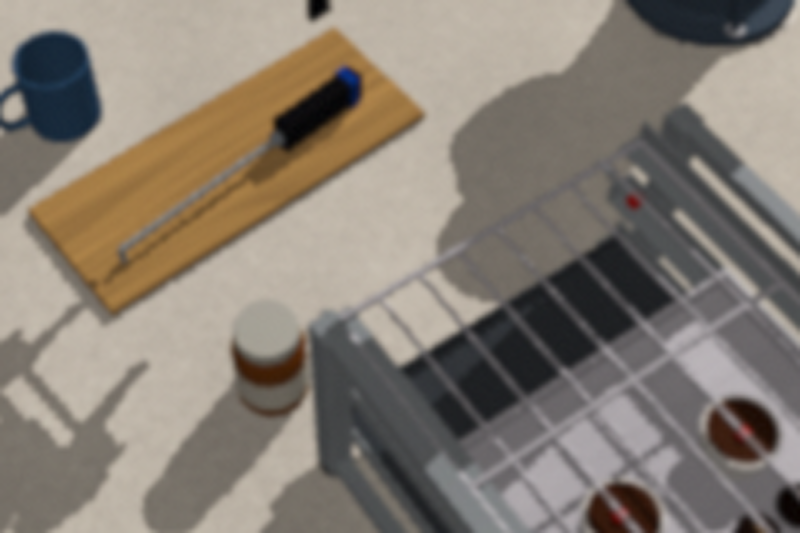

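Wrist view: the hook runs up the image, with the blue end at (271,255), the handle front at (270,168) and the rod at (267,0). In the scene crop the tip end is at (122,262) and the dark/grey lip edge runs from (455,440) to (675,300).

Run:
```python
from h import *
np.set_printoptions(precision=4,suppress=True)
w=cams.camera("wrist");s=cams.camera("scene")
S=lambda u,v:(180+u*.3,140+v*.3)
e=plane(w,271.5,256,.04);f=plane(w,270,168,.05)
r1=plane(w,268,20,.032);r2=plane(w,270,150,.032)
t=plane(s,*S(122,262),.013)
# blue/black edge centroid by mask
hsv=cv2.cvtColor(w["pixels"],cv2.COLOR_RGB2HSV)
m=(hsv[...,0]>110)&(hsv[...,0]<130)&(hsv[...,1]>150)&(hsv[...,2]>60);m[:200]=0;m[270:]=0
v,u=np.nonzero(m);print("blue",len(u),u.min(),u.max(),v.min(),v.max())
print("end",e,"hfront",f,"rod",r1,r2,"tip",t)
for a,b in((e,f),(r2,r1),(e,t),(f,t)):
  q=b-a;print(np.degrees(np.arctan2(q[1],q[0])),np.hypot(*q[:2]))
for n,p in(("lip",[(455,440),(675,300)]),("buf",[(633,201)])):
  print(n,[plane(s,*S(*x),.155 if n=="lip" else .135) for x in p])
print("mug/jar tbd; tool x yaw",np.degrees(np.arctan2(-.973,-.2308)))
```

```text
blue 133 263 279 246 254
end [ 0.3774 -0.2302  0.04  ] hfront [ 0.4877 -0.2557  0.05  ] rod [ 0.642  -0.2908  0.032 ] [ 0.5064 -0.2598  0.032 ] tip [ 0.688  -0.2973  0.013 ]
-13.036647033768476 0.11326375068884788
-12.87197881843025 0.1390949702079365
-12.199344986491578 0.31779187832781086
-11.735717225445665 0.2045469182999611
lip [array([0.7287, 0.1088, 0.155 ]), array([0.5119, 0.1939, 0.155 ])]
buf [array([0.4258, 0.1107, 0.135 ])]
mug/jar tbd; tool x yaw -103.34419169269297
```

Call:
{"op": "carry_out", "data": {"steps": [[[0,1.15,-4],0,0],[[0,0,-4],0,0],[[0,0,-4],0,0],[[0,0,-4],0,0],[[0,0,-2],0,0],[[0,0,0],0,0],[[0,0,0],0,0]], "squeeze": 40}}

```text
time: 2.6
position: [0.4572, -0.2473, 0.0617]
tool_rot: [-0.624, 0.781, -0.008, 0.0]
ft_force: [-0.5, 0.2, 0.6]
grip_width: 0.0871
```

Call:
{"op": "carry_out", "data": {"steps": [[[-0.5,0,-1.1],0,0],[[0,0,-1.0],0,0],[[0,0,0],0,0],[[0,0,0],0,0]]}}

```text
time: 3.0
position: [0.4557, -0.2496, 0.0446]
tool_rot: [-0.625, 0.781, -0.013, 0.001]
ft_force: [0.3, -0.0, -0.1]
grip_width: 0.0867
```

Run:
```python
from h import *
w=cams.camera("wrist");s=cams.camera("side");a=cv2.resize(s["pixels"][230:340,200:420],(560,280),interpolation=cv2.INTER_CUBIC)
cv2.imwrite("pics/c2.png",np.vstack([w["pixels"][:300],a])[:,:,::-1])
print(robot.get_obs()["position"],robot.get_obs()["ft_force"])
```

```text
[ 0.45564344 -0.24960128  0.0446072 ] [ 0.05770915 -0.00590781  0.12599048]
```

View pics/c2.png

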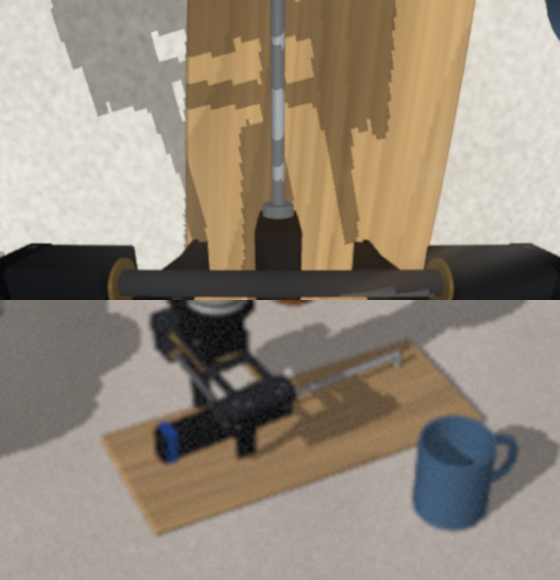

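The jaws straddle the handle, which is centred at about (278,230) in the wrist view. I'll close and lift.

Call:
{"op": "carry_out", "data": {"steps": [[[0,0,-0.3],0,1],[[0,0,0],0,1],[[0,0,0],0,1],[[0,0,0],0,1],[[0,0,0],0,1],[[0,0,0],0,1],[[0,0,0],0,1],[[0,0,0],0,1]], "squeeze": 45}}

```text
time: 3.9
position: [0.4564, -0.2501, 0.0426]
tool_rot: [-0.625, 0.781, -0.014, 0.001]
ft_force: [0.8, 0.2, -0.4]
grip_width: 0.0311
```

Run:
```python
from h import *
np.set_printoptions(precision=4,suppress=True)
o=robot.get_obs();print(o)
```

```text
{'time': 3.9, 'q': array([-0.715 ,  0.7166,  1.8575, -0.0043,  0.5389,  1.0804]), 'joint_velocities': array([ 0.0011,  0.0013, -0.0005, -0.001 ,  0.0003,  0.0004]), 'joint_torque': array([  0.0006, -40.8312,  -6.5074,   0.0326,  -0.1517,   0.0021]), 'position': array([ 0.4564, -0.2501,  0.0426]), 'tool_rot': array([-0.6248,  0.7807, -0.0142,  0.0015]), 'ft_force': array([ 0.8438,  0.1856, -0.4083]), 'moment': array([0.038, 0.112, 0.019]), 'grip_width': 0.03111930339559431}
```

Call:
{"op": "carry_out", "data": {"steps": [[[0,0,0],0,1],[[0,0,0],0,1],[[0,0,0],0,1],[[0,0,0],0,1]]}}

```text
time: 4.3
position: [0.4563, -0.2499, 0.0426]
tool_rot: [-0.625, 0.781, -0.014, 0.001]
ft_force: [-0.2, 0.1, -0.5]
grip_width: 0.0234
```

Call:
{"op": "carry_out", "data": {"steps": [[[0,0,2],0,1],[[0,0,4],0,1],[[0,0,4],0,1],[[0,0,4],0,1],[[0,0,4],0,1],[[0,0,0],0,1]]}}

```text
time: 4.9
position: [0.4531, -0.2475, 0.2258]
tool_rot: [-0.625, 0.781, -0.009, 0.0]
ft_force: [0.2, -1.0, -1.6]
grip_width: 0.0238
```

Hook held. I'll rotate it in place by +81.5° to face the rack.

Call:
{"op": "carry_out", "data": {"steps": [[[0,0,0],4,1],[[0,0,0],8.2,1],[[0,0,0],8.2,1],[[0,0,0],8.2,1],[[0,0,0],8.2,1],[[0,0,0],8.2,1],[[0,0,0],8.2,1],[[0,0,0],8.2,1],[[0,0,0],8.2,1],[[0,0,0],8.2,1]]}}

```text
time: 5.9
position: [0.4456, -0.2417, 0.2157]
tool_rot: [0.982, -0.188, -0.003, -0.007]
ft_force: [0.8, 0.4, -1.5]
grip_width: 0.0238
```

Call:
{"op": "carry_out", "data": {"steps": [[[0,0,0],4,1],[[0,0,0],0,1],[[0,0,0],0,1]]}}

```text
time: 6.2
position: [0.4434, -0.24, 0.212]
tool_rot: [0.988, -0.152, -0.007, -0.009]
ft_force: [0.4, 0.2, -1.0]
grip_width: 0.0238
```

Run:
```python
from h import *
np.set_printoptions(precision=4,suppress=True)
o=robot.get_obs();M=R.from_quat(o["tool_rot"]).as_matrix();print(o["time"],o["position"],o["ft_force"],o["moment"]);print(M, "hook yaw",np.degrees(np.arctan2(M[1,0],M[0,0]))+90)
s=cams.camera("scene");d=cams.camera("side");w=cams.camera("wrist")
a=cv2.resize(s["pixels"][130:280,230:430],(800,600),interpolation=cv2.INTER_CUBIC)
cv2.imwrite("pics/s3.png",a[:,:,::-1])
a=cv2.resize(d["pixels"][130:280,170:370],(800,600),interpolation=cv2.INTER_CUBIC)
cv2.imwrite("pics/d3.png",a[:,:,::-1])
cv2.imwrite("pics/w3.png",w["pixels"][:,:,::-1])
```

```text
6.2 [ 0.4434 -0.24    0.212 ] [ 0.3907  0.185  -1.0354] [-0.078   0.0202 -0.0722]
[[ 0.9535 -0.3013 -0.011 ]
 [-0.3011 -0.9534  0.019 ]
 [-0.0162 -0.0148 -0.9998]] hook yaw 72.47629012871042
```

View pics/s3.png

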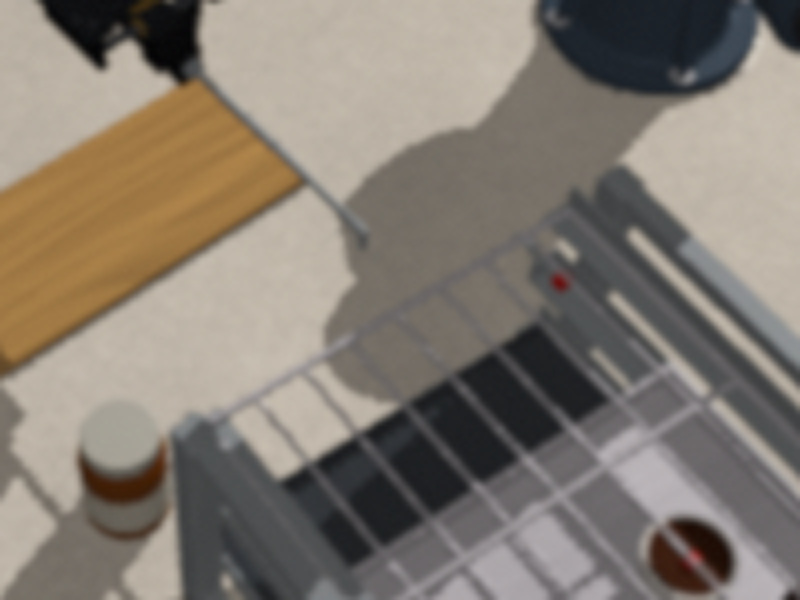

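View pics/d3.png

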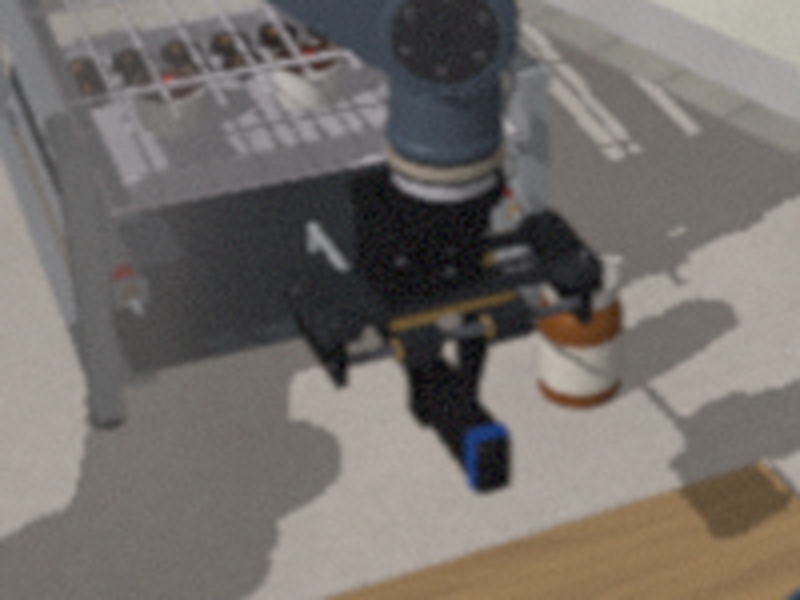

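Hook points at the rack. Tip end is at scene crop (366,244) and side crop (312,255). The lip edge runs (115,212) to (385,165) in the side crop and (350,570) to (600,405) in the scene crop.

Run:
```python
from h import *
np.set_printoptions(precision=4,suppress=True)
s=cams.camera("scene");d=cams.camera("side")
S=lambda u,v:(230+u/4,130+v/4); D=lambda u,v:(170+u/4,130+v/4)
o=robot.get_obs();p=o["position"]
t,e=tri(s,S(366,244),d,D(312,255));print("tip",t,e,"tip-tcp",t-p,np.hypot(*(t-p)[:2]),np.degrees(np.arctan2(*(t-p)[1::-1])))
lip=[plane(s,*S(350,570),.155),plane(s,*S(600,405),.155),plane(d,*D(115,212),.155),plane(d,*D(385,165),.155)]
m=np.array([.5706,.0524]);a=np.radians(68.5);n=np.array([np.cos(a),np.sin(a)]);l=np.array([-n[1],n[0]])
for q in lip:print("lip",q,"depth",(q[:2]-m)@n,"lat",(q[:2]-m)@l)
print("side buf L",plane(d,*D(122,268),.14),"scene buf",plane(s,*S(560,282),.14), "bufR side",plane(d,*D(507,193),.14))
print("tip depth",(t[:2]-m)@n,(t[:2]-m)@l)
```

```text
tip [ 0.5082 -0.0177  0.175 ] 0.006489765616828753 tip-tcp [ 0.0642  0.2227 -0.0378] 0.23179405631476468 73.9142886283502
lip [0.7284 0.1118 0.155 ] depth 0.11308701912223185 lat -0.12506012527445287
lip [0.5196 0.1899 0.155 ] depth 0.10925007823310605 lat 0.09786552512359759
lip [0.4529 0.1578 0.155 ] depth 0.05497805301486054 lat 0.14814857103524903
lip [0.6539 0.068  0.155 ] depth 0.045030668408752916 lat -0.07179193830635038
side buf L [0.4236 0.1076 0.14  ] scene buf [0.4299 0.1124 0.14  ] bufR side [ 0.7132 -0.0126  0.14  ]
tip depth -0.08809188499572307 0.032341390006409364
```

Call:
{"op": "carry_out", "data": {"steps": [[[0.5,-0.2,-0.4],-2.2,1],[[0.5,-0.2,-0.4],-2.2,1],[[0,0,0],0,1],[[0,0,0],0,1],[[0,0,0],0,1]]}}

```text
time: 6.95
position: [0.4542, -0.2447, 0.2054]
tool_rot: [0.982, -0.191, -0.005, -0.008]
ft_force: [0.2, -0.9, -1.9]
grip_width: 0.0236
```

```bash
cat >> h.py <<'E'
m=np.array([.5708,.0515]);a=np.radians(68.5);n=np.array([np.cos(a),np.sin(a)]);l=np.array([-n[1],n[0]])
def st():
    o=robot.get_obs();p=o["position"];M=R.from_quat(o["tool_rot"]).as_matrix();f=o["ft_force"]
    print("t",round(o["time"],2),"pos",p.round(4),"depth %.4f lat %.4f"%((p[:2]-m)@n,(p[:2]-m)@l),"hookyaw %.2f slope %.4f"%(np.degrees(np.arctan2(M[1,0],M[0,0]))+90,-M[2,1]-.0234),"F n,l,z",round(f[:2]@n,2),round(f[:2]@l,2),f[2].round(2),"mom",o["moment"].round(3))
E
python3 - <<'E'
from h import *
st()
s=cams.camera("scene");d=cams.camera("side")
S=lambda u,v:(230+u/4,130+v/4); D=lambda u,v:(170+u/4,130+v/4)
q=plane(d,*D(115,212),.125),plane(d,*D(385,165),.125);print([((x[:2]-m)@n,(x[:2]-m)@l) for x in q])
# thin bright tip in both views: print gray patches
p=robot.get_obs()["position"];g=p+np.r_[.236*n,-.034]
for c,nm in((s,"s"),(d,"d")):
  u,v=proj(c,g)[0];print(nm,u,v)
ims=[]
for c in(s,d):
  u,v=proj(c,g)[0].astype(int);ims.append(cv2.resize(c["pixels"][v-20:v+20,u-20:u+20],(400,400),interpolation=cv2.INTER_NEAREST));print(u-20,v-20)
cv2.imwrite("pics/tip4.png",np.hstack(ims)[:,:,::-1])
E
```

```text
t 6.95 pos [ 0.4542 -0.2447  0.2054] depth -0.3183 lat -0.0001 hookyaw 67.98 slope -0.0099 F n,l,z -0.77 -0.56 -1.87 mom [-0.01   0.051 -0.028]
[(np.float64(0.10436126030478989), np.float64(0.141115643623435)), (np.float64(0.09406920822986102), np.float64(-0.08644559635719226))]
s 312.4047906658058 198.24216943488182
d 257.0664839209646 191.47312006935175
292 178
237 171
```

View pics/tip4.png

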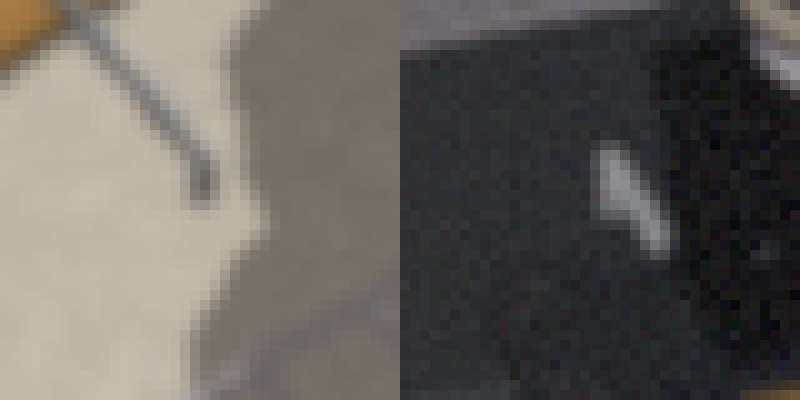

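Tip found: scene (312,198), side (257.5,193), within 2 mm of prediction, about 36 mm below the TCP. Entering now.

Call:
{"op": "carry_out", "data": {"steps": [[[0.4,1.02,-0.2],0,1],[[0.59,1.49,0],0,1],[[0.59,1.49,0],0,1],[[0.4,1.02,0],0,1]]}}

```text
time: 7.45
position: [0.4743, -0.1923, 0.2034]
tool_rot: [0.981, -0.193, -0.005, -0.008]
ft_force: [-1.2, 0.0, -2.7]
grip_width: 0.0233
```

```bash
python3 -c "
from h import *
st()"
```

```text
t 7.45 pos [ 0.4743 -0.1923  0.2034] depth -0.2622 lat 0.0004 hookyaw 67.78 slope -0.0095 F n,l,z -0.44 1.16 -2.68 mom [-0.031  0.072  0.024]
```

Call:
{"op": "carry_out", "data": {"steps": [[[0.59,1.49,0],0.4,1],[[0.59,1.49,0],0.3,1],[[0.59,1.49,0],0,1],[[0.59,1.49,0],0,1],[[0.59,1.49,0],0,1],[[0.59,1.49,0],0,1],[[0.37,0.93,0],0,1],[[0,0,0],0,1]]}}

```text
time: 8.25
position: [0.5148, -0.0836, 0.2033]
tool_rot: [0.983, -0.184, -0.006, -0.008]
ft_force: [-0.0, 0.8, -1.6]
grip_width: 0.0239
```

```bash
python3 -c "
from h import *
st()"
```

```text
t 8.25 pos [ 0.5148 -0.0836  0.2033] depth -0.1462 lat 0.0026 hookyaw 68.81 slope -0.0089 F n,l,z 0.74 0.29 -1.64 mom [-0.1    0.023 -0.016]
```

Call:
{"op": "carry_out", "data": {"steps": [[[0.65,1.35,0],-0.2,1],[[0.65,1.35,0],0,1],[[0.59,1.3,0],0,1],[[0,0,0],0,1],[[0,0,0],0,1]]}}

```text
time: 8.75
position: [0.5342, -0.0426, 0.2031]
tool_rot: [0.983, -0.185, -0.006, -0.007]
ft_force: [0.9, 0.1, -1.4]
grip_width: 0.0235
```

Run:
```python
from h import *
st()
s=cams.camera("scene");g=robot.get_obs()["position"]+np.r_[.236*n,-.036];u,v=proj(s,g)[0];print(u,v)
cv2.imwrite("pics/s5.png",cv2.resize(s["pixels"][190:310,280:440],(800,600),interpolation=cv2.INTER_CUBIC)[:,:,::-1])
```

```text
t 8.75 pos [ 0.5342 -0.0426  0.2031] depth -0.1009 lat -0.0005 hookyaw 68.65 slope -0.0109 F n,l,z 0.46 -0.8 -1.38 mom [-0.056  0.028  0.026]
359.24624159075853 252.98879113907077
```

View pics/s5.png

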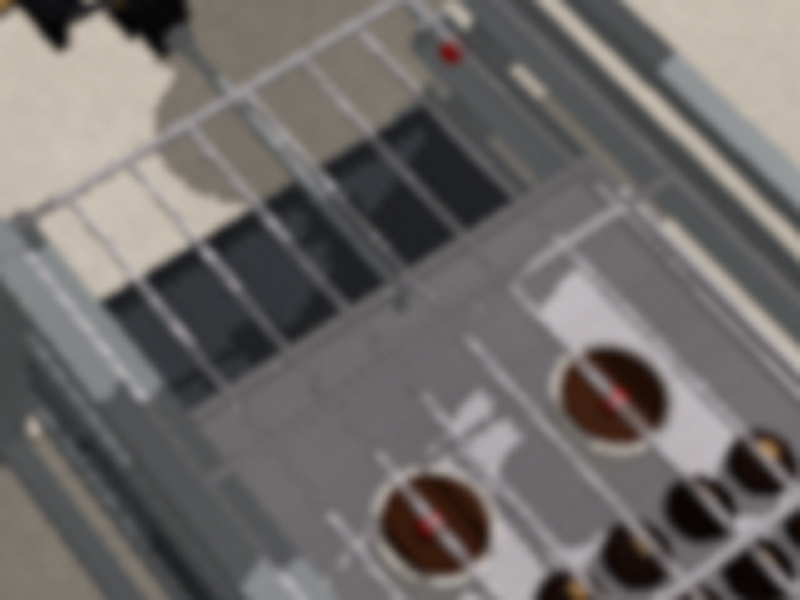

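Scene crop: tip end at (400,305), just behind the lip edge, which passes about (385,278). Ramekins are well away at (430,525) and (610,395).

Run:
```python
from h import *
s=cams.camera("scene");C=lambda u,v:(280+u/5,190+v/5)
f=lambda q:((q[:2]-m)@n).round(4)
for nm,p,z in(("edge",(385,278),.155),("edge",(280,345),.155),("edge",(510,200),.155),("line2",(290,360),.155),("tip",(400,305),.167),("tip",(400,305),.163)):
  print(nm,z,f(plane(s,*C(*p),z)))
st()
```

```text
edge 0.155 0.1094
edge 0.155 0.1096
edge 0.155 0.1101
line2 0.155 0.1199
tip 0.167 0.1314
tip 0.163 0.13
t 8.85 pos [ 0.5341 -0.0429  0.2031] depth -0.1012 lat -0.0004 hookyaw 68.60 slope -0.0107 F n,l,z -0.06 -0.78 -2.1 mom [-0.011 -0.002  0.026]
```

Clearance behind the bead is about 12 mm, so I'll lower the tip by about 30 mm.

Call:
{"op": "carry_out", "data": {"steps": [[[0,0,-1.0],0,1],[[0,0,-1.0],0,1],[[0,0,-0.5],0,1],[[0,0,0],0,1]]}}

```text
time: 9.25
position: [0.5332, -0.0443, 0.1755]
tool_rot: [0.982, -0.187, -0.007, -0.007]
ft_force: [-1.1, 0.6, -1.8]
grip_width: 0.0241
```

```bash
python3 -c "
from h import *
st()"
```

```text
t 9.25 pos [ 0.5332 -0.0443  0.1755] depth -0.1029 lat -0.0001 hookyaw 68.47 slope -0.0113 F n,l,z 0.11 1.23 -1.79 mom [-0.022 -0.017 -0.059]
```

Call:
{"op": "carry_out", "data": {"steps": [[[0,0,-0.25],0,1],[[-0.11,-0.28,0],0,1],[[-0.11,-0.28,0],0,1],[[-0.11,-0.28,0],0,1],[[-0.11,-0.28,0],0,1],[[-0.11,-0.28,0],0,1],[[-0.11,-0.28,0],0,1]]}}

```text
time: 9.95
position: [0.5266, -0.0614, 0.1729]
tool_rot: [0.982, -0.187, -0.006, -0.009]
ft_force: [1.1, 2.7, -2.1]
grip_width: 0.0239
```

```bash
python3 -c "
from h import *
st()"
```

```text
t 9.95 pos [ 0.5266 -0.0614  0.1729] depth -0.1213 lat -0.0003 hookyaw 68.43 slope -0.0089 F n,l,z 2.93 -0.01 -2.07 mom [ 0.215 -0.064  0.024]
```

Contact, with about 3 N of drag. I'll continue slowly.

Call:
{"op": "carry_out", "data": {"steps": [[[-0.11,-0.28,0],0,1],[[-0.11,-0.28,0],0,1],[[-0.11,-0.28,0],0,1],[[-0.11,-0.28,0],0,1],[[-0.11,-0.28,0],0,1],[[-0.11,-0.28,0],0,1],[[-0.11,-0.28,0],0,1],[[-0.11,-0.28,0],0,1]]}}

```text
time: 10.75
position: [0.5169, -0.0852, 0.1728]
tool_rot: [0.982, -0.187, -0.006, -0.009]
ft_force: [0.7, 2.6, -2.8]
grip_width: 0.0237
```

```bash
python3 -c "
from h import *
st()"
```

```text
t 10.75 pos [ 0.5169 -0.0852  0.1728] depth -0.1470 lat 0.0000 hookyaw 68.42 slope -0.0081 F n,l,z 2.63 0.3 -2.79 mom [ 0.203 -0.05  -0.024]
```

Call:
{"op": "carry_out", "data": {"steps": [[[-0.11,-0.28,0],0,1],[[-0.11,-0.28,0],0,1],[[-0.11,-0.28,0],0,1],[[-0.11,-0.28,0],0,1],[[-0.11,-0.28,0],0,1],[[-0.11,-0.28,0],0,1],[[-0.11,-0.28,0],0,1],[[-0.11,-0.28,0],0,1],[[-0.11,-0.28,0],0,1]]}}

```text
time: 11.65
position: [0.5059, -0.1126, 0.1728]
tool_rot: [0.982, -0.187, -0.006, -0.009]
ft_force: [1.1, 2.0, -2.2]
grip_width: 0.0239
```

Run:
```python
from h import *
st()
for k in("scene","side"):
  c=cams.camera(k);cv2.imwrite(f"pics/{k}6.png",c["pixels"][:,:,::-1])
# lip edge in scene: intensity profile along depth at lat +-.05 at z .155
c=cams.camera("scene");g=cv2.cvtColor(c["pixels"],cv2.COLOR_RGB2GRAY)
b=cv2.imread("pics/s5.png")
for lat in(-.09,-.045,.03,.09):
  dd=np.arange(-.03,.13,.004);P=np.array([np.r_[m+x*n+lat*l,.155] for x in dd]);q=proj(c,P).astype(np.float32)
  v=cv2.remap(g,q[:,0],q[:,1],cv2.INTER_LINEAR).ravel();print(lat,list(zip((dd*1e3).astype(int).tolist(),v.tolist())))
```

```text
t 11.65 pos [ 0.5059 -0.1126  0.1728] depth -0.1765 lat 0.0003 hookyaw 68.42 slope -0.0081 F n,l,z 2.29 -0.24 -2.19 mom [ 0.159 -0.064 -0.007]
-0.09 [(-30, 175), (-26, 191), (-22, 194), (-18, 194), (-13, 192), (-9, 192), (-5, 192), (-1, 191), (2, 190), (6, 190), (10, 189), (13, 190), (18, 192), (22, 191), (26, 175), (30, 114), (34, 49), (38, 32), (42, 41), (46, 74), (50, 125), (54, 126), (57, 103), (62, 103), (66, 107), (70, 108), (74, 107), (78, 108), (82, 109), (86, 109), (90, 109), (94, 109), (98, 109), (102, 108), (106, 109), (110, 109), (114, 109), (118, 110), (122, 109), (126, 108)]
-0.045 [(-30, 169), (-26, 180), (-22, 174), (-18, 171), (-13, 173), (-9, 175), (-5, 178), (-1, 181), (2, 184), (6, 185), (10, 187), (13, 186), (18, 185), (22, 187), (26, 170), (30, 109), (34, 46), (38, 31), (42, 41), (46, 76), (50, 120), (54, 115), (57, 99), (62, 102), (66, 107), (70, 107), (74, 107), (78, 108), (82, 108), (86, 108), (90, 107), (94, 106), (98, 106), (102, 106), (106, 106), (110, 106), (114, 106), (118, 106), (122, 106), (126, 104)]
0.03 [(-30, 132), (-26, 130), (-22, 129), (-18, 127), (-13, 127), (-9, 128), (-5, 130), (-1, 134), (2, 136), (6, 130), (10, 122), (13, 116), (18, 112), (22, 110), (26, 99), (30, 73), (34, 57), (38, 59), (42, 74), (46, 80), (50, 97), (54, 105), (57, 99), (62, 102), (66, 105), (70, 105), (74, 105), (78, 103), (82, 108), (86, 111), (90, 111), (94, 111), (98, 106), (102, 105), (106, 105), (110, 103), (114, 103), (118, 106), (122, 110), (126, 110)]
0.09 [(-30, 116), (-26, 118), (-22, 118), (-18, 120), (-13, 121), (-9, 120), (-5, 120), (-1, 119), (2, 119), (6, 120), (10, 121), (13, 122), (18, 121), (22, 116), (26, 93), (30, 57), (34, 34), (38, 32), (42, 36), (46, 50), (50, 85), (54, 99), (57, 97), (62, 105), (66, 110), (70, 111), (74, 110), (78, 109), (82, 108), (86, 110), (90, 110), (94, 111), (98, 110), (102, 111), (106, 110), (110, 110), (114, 111), (118, 110), (122, 111), (126, 109)]
```

The tray follows: its lip is now about 0.046–0.049 m from the buffers.

Call:
{"op": "carry_out", "data": {"steps": [[[-0.11,-0.28,0],0,1],[[-0.11,-0.28,0],0,1],[[-0.11,-0.28,0],0,1],[[-0.11,-0.28,0],0,1],[[-0.11,-0.28,0],0,1],[[-0.11,-0.28,0],0,1],[[-0.07,-0.19,0],0,1]]}}

```text
time: 12.5
position: [0.4981, -0.1322, 0.1728]
tool_rot: [0.982, -0.187, -0.006, -0.009]
ft_force: [0.9, 2.8, -2.9]
grip_width: 0.0235
```

Call:
{"op": "carry_out", "data": {"steps": [[[-0.05,-0.14,0],0,1],[[-0.05,-0.14,0],0,1],[[-0.05,-0.14,0],0,1],[[-0.05,-0.14,0],0,1]]}}

```text
time: 12.9
position: [0.4958, -0.1383, 0.1728]
tool_rot: [0.982, -0.187, -0.007, -0.01]
ft_force: [1.5, 2.9, -2.3]
grip_width: 0.0237
```

Call:
{"op": "carry_out", "data": {"steps": [[[-0.05,-0.14,0],0,1],[[-0.05,-0.14,0],0,1],[[-0.05,-0.14,0],0,1],[[-0.05,-0.14,0],0,1]]}}

```text
time: 13.3
position: [0.4936, -0.1443, 0.1728]
tool_rot: [0.982, -0.187, -0.007, -0.01]
ft_force: [1.8, 2.7, -2.2]
grip_width: 0.0239
```

```bash
python3 -c "
from h import *
st()"
```

```text
t 13.3 pos [ 0.4936 -0.1443  0.1728] depth -0.2104 lat 0.0001 hookyaw 68.42 slope -0.0070 F n,l,z 3.17 -0.64 -2.21 mom [ 0.3   -0.155 -0.049]
```

Tray front is at about 0.015. Still only drag force, so I'll continue with small steps.

Call:
{"op": "carry_out", "data": {"steps": [[[-0.05,-0.14,0],0,1],[[-0.05,-0.14,0],0,1],[[-0.05,-0.14,0],0,1]]}}

```text
time: 13.6
position: [0.4919, -0.1488, 0.1728]
tool_rot: [0.982, -0.187, -0.007, -0.01]
ft_force: [1.0, 2.7, -2.7]
grip_width: 0.0238
```

Call:
{"op": "carry_out", "data": {"steps": [[[-0.05,-0.14,0],0,1],[[-0.05,-0.14,0],0,1]]}}

```text
time: 13.8
position: [0.4908, -0.1511, 0.1727]
tool_rot: [0.982, -0.188, -0.007, -0.01]
ft_force: [1.5, 4.5, -2.3]
grip_width: 0.0238
```

Call:
{"op": "carry_out", "data": {"steps": [[[-0.05,-0.14,0],0,1],[[-0.05,-0.14,0],0,1]]}}

```text
time: 14.0
position: [0.4898, -0.1511, 0.1722]
tool_rot: [0.982, -0.189, -0.007, -0.014]
ft_force: [2.7, 7.6, -4.3]
grip_width: 0.0239
```

Call:
{"op": "carry_out", "data": {"steps": [[[-0.05,-0.14,0],0,1],[[-0.05,-0.14,0],0,1]]}}

```text
time: 14.2
position: [0.4888, -0.1509, 0.1716]
tool_rot: [0.982, -0.19, -0.008, -0.017]
ft_force: [4.3, 7.3, -4.1]
grip_width: 0.0238
```

```bash
cat > lip.py <<'E'
from h import *
st()
c=cams.camera("scene");g=cv2.cvtColor(c["pixels"],cv2.COLOR_RGB2GRAY).astype(np.float32)
for lat in(-.11,-.09,-.07,-.045,.03,.05,.09,.11):
  dd=np.arange(-.02,.05,.001);P=np.array([np.r_[m+x*n+lat*l,.155] for x in dd]);q=proj(c,P).astype(np.float32)
  v=np.convolve(cv2.remap(g,q[:,0],q[:,1],cv2.INTER_LINEAR).ravel(),np.ones(3)/3,'same');G=v[6:]-v[:-6];G[:4]=0;G[-4:]=0
  i=G.argmax();print(lat,"edge mm",round(1e3*(dd[i+3]),1),"step",round(float(G[i]),0))
E
python3 lip.py
```

```text
t 14.2 pos [ 0.4888 -0.1509  0.1716] depth -0.2183 lat 0.0021 hookyaw 68.11 slope 0.0063 F n,l,z 8.4 -1.35 -4.11 mom [ 0.957 -0.374 -0.113]
-0.11 edge mm 38.0 step 44.0
-0.09 edge mm 37.0 step 46.0
-0.07 edge mm 38.0 step 42.0
-0.045 edge mm 42.0 step 21.0
0.03 edge mm 20.0 step 9.0
0.05 edge mm 22.0 step 11.0
0.09 edge mm 21.0 step 11.0
0.11 edge mm 21.0 step 5.0
```

Call:
{"op": "carry_out", "data": {"steps": [[[-0.03,-0.3,0.05],0,1],[[-0.05,-0.32,0.05],0,1]]}}

```text
time: 14.45
position: [0.4878, -0.151, 0.1715]
tool_rot: [0.981, -0.192, -0.009, -0.023]
ft_force: [5.5, 13.2, -5.1]
grip_width: 0.0236
```

Run:
```python
from h import *
st()
s=cams.camera("scene");d=cams.camera("side")
a=cv2.resize(s["pixels"][165:255,280:415],(800,533),interpolation=cv2.INTER_CUBIC)
# rectified strips in side: around each buffer
ims=[]
for sg in(1,-1):
  u,v=proj(d,np.r_[m+.01*n+sg*.14*l,.14])[0].astype(int);print(u,v)
  ims.append(cv2.resize(d["pixels"][v-18:v+18,u-27:u+27],(400,267),interpolation=cv2.INTER_CUBIC))
  u,v=proj(s,np.r_[m+.01*n+sg*.14*l,.15])[0].astype(int);print(u,v)
  ims.append(cv2.resize(s["pixels"][v-18:v+18,u-27:u+27],(400,267),interpolation=cv2.INTER_CUBIC))
cv2.imwrite("pics/f.png",np.vstack([np.hstack(ims[:2]),np.hstack(ims[2:])])[:,:,::-1])
```

```text
t 14.45 pos [ 0.4878 -0.151   0.1715] depth -0.2188 lat 0.0031 hookyaw 67.90 slope 0.0179 F n,l,z 14.28 -0.24 -5.07 mom [ 1.692 -0.736 -0.123]
205 193
368 201
290 176
290 248
```

View pics/f.png

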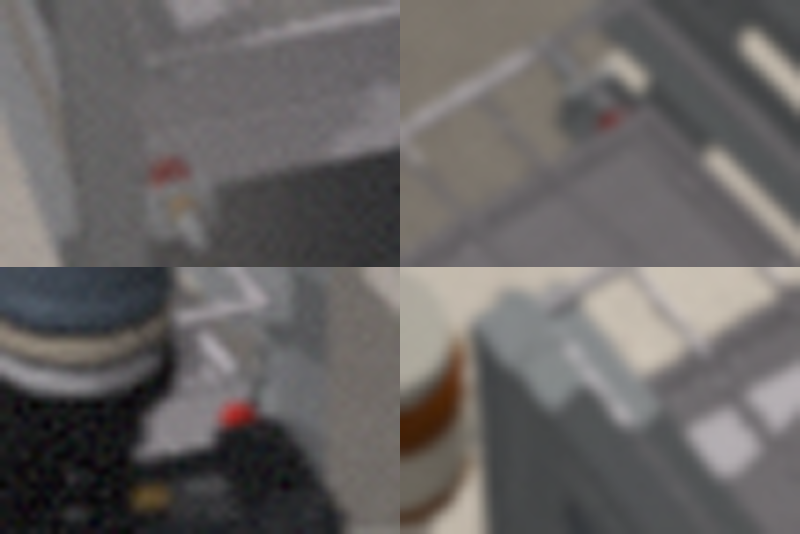

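Both front corners appear at the red buffers (left (170,170)/(610,120), right (235,415)). I'll hold the pull briefly.

Call:
{"op": "carry_out", "data": {"steps": [[[-0.05,-0.22,-0.08],0,1],[[-0.05,-0.22,-0.08],0,1],[[-0.05,-0.22,-0.08],0,1],[[-0.05,-0.22,-0.08],0,1],[[-0.05,-0.22,-0.08],0,1]]}}

```text
time: 15.05
position: [0.486, -0.1505, 0.1659]
tool_rot: [0.98, -0.195, -0.011, -0.034]
ft_force: [4.3, 9.0, -2.5]
grip_width: 0.024
```

```bash
python3 -c "
from h import *
st()"
```

```text
t 15.05 pos [ 0.486  -0.1505  0.1659] depth -0.2190 lat 0.0049 hookyaw 67.52 slope 0.0390 F n,l,z 9.98 -0.74 -2.46 mom [ 1.29  -0.544 -0.14 ]
```

Held for about 1 s at 8–14 N with no further travel. Unhooking: ease inward, then lift.

Call:
{"op": "carry_out", "data": {"steps": [[[0.1,0.25,0],0,1],[[0.15,0.37,0],0,1],[[0.15,0.37,0],0,1],[[0,0,0],0,1]]}}

```text
time: 15.45
position: [0.4904, -0.1424, 0.1662]
tool_rot: [0.98, -0.195, -0.01, -0.031]
ft_force: [0.3, -0.3, -1.6]
grip_width: 0.0236
```

Run:
```python
from h import *
st()
s=cams.camera("scene");o=robot.get_obs();p=o["position"];M=R.from_quat(o["tool_rot"]).as_matrix()
print("tip est",p+M@np.array([0,-.236,.036-.0234*.236]) )
cv2.imwrite("pics/s7.png",s["pixels"][:,:,::-1])
```

```text
t 15.45 pos [ 0.4904 -0.1424  0.1662] depth -0.2099 lat 0.0037 hookyaw 67.61 slope 0.0343 F n,l,z -0.19 -0.42 -1.64 mom [-0.071  0.075 -0.016]
tip est [0.58033361 0.07706004 0.14941478]
```

Call:
{"op": "carry_out", "data": {"steps": [[[0,0,0.5],0,1],[[0,0,0.8],0,1],[[0,0,0.8],0,1],[[0,0,0.2],0,1],[[0,0,0],0,1]]}}

```text
time: 16.0
position: [0.4907, -0.1438, 0.1922]
tool_rot: [0.98, -0.195, -0.009, -0.031]
ft_force: [0.4, -1.0, -2.4]
grip_width: 0.0235
```

```bash
cat >> h.py <<'E'
def tip():
    o=robot.get_obs();p=o["position"];M=R.from_quat(o["tool_rot"]).as_matrix();t=p+M@np.array([0,-.236,.039])
    print("tip",t.round(4),"depth",((t[:2]-m)@n).round(4));return t
E
python3 - <<'E'
from h import *
st();t=tip()
# dark/bright tip check in scene: refine lip edge vs tip
s=cams.camera("scene");print(proj(s,t))
E
```

```text
t 16.0 pos [ 0.4907 -0.1438  0.1922] depth -0.2110 lat 0.0029 hookyaw 67.59 slope 0.0329 F n,l,z -0.79 -0.79 -2.37 mom [-0.116  0.062  0.012]
tip [0.5807 0.0764 0.1665] depth 0.0268
[[334.94159951 225.0959024 ]]
```

Call:
{"op": "carry_out", "data": {"steps": [[[-0.2,-0.5,0],0,1],[[-0.37,-0.93,0],0,1],[[-0.37,-0.93,0],0,1]]}}

```text
time: 16.35
position: [0.4805, -0.1678, 0.1917]
tool_rot: [0.981, -0.194, -0.01, -0.031]
ft_force: [1.0, -0.1, -1.3]
grip_width: 0.0233
```

Call:
{"op": "carry_out", "data": {"steps": [[[-0.5,-1.3,0],0,1],[[-0.7,-1.8,0],0,1],[[-0.7,-1.8,0],0,1],[[-0.7,-1.8,0.3],0,1],[[-0.4,-1.0,0.3],0,1]]}}

```text
time: 16.85
position: [0.4467, -0.252, 0.1966]
tool_rot: [0.98, -0.194, -0.011, -0.031]
ft_force: [0.2, 0.3, -1.7]
grip_width: 0.0238
```

Run:
```python
from h import *
st();tip();print(robot.get_obs()["q"])
```

```text
t 16.85 pos [ 0.4467 -0.252   0.1966] depth -0.3278 lat 0.0043 hookyaw 67.62 slope 0.0325 F n,l,z 0.37 -0.11 -1.71 mom [-0.087  0.037  0.014]
tip [ 0.5364 -0.0317  0.1709] depth -0.09
[-0.75467097  0.46055405  1.73426208  0.04799852  0.99862558 -0.39020313]
```

Call:
{"op": "carry_out", "data": {"steps": [[[0,0,0.1],-4,1],[[0,0,0.1],-8,1],[[0,0,0.1],-8,1],[[0,0,0.1],-8,1],[[0,0,0.1],-8,1],[[0,0,0.1],-8,1],[[0,0,0.1],-8,1],[[0,0,0.1],-8,1],[[0,0,0.1],-8,1],[[0,0,0.1],-5,1]]}}

```text
time: 17.85
position: [0.4418, -0.2597, 0.2068]
tool_rot: [-0.649, 0.76, -0.009, 0.031]
ft_force: [0.2, 0.3, -0.6]
grip_width: 0.0235
```

Call:
{"op": "carry_out", "data": {"steps": [[[0,0,0],-4,1],[[0,0,0],0,1],[[0,0,0],0,1]]}}

```text
time: 18.15
position: [0.4406, -0.2605, 0.2069]
tool_rot: [-0.621, 0.783, -0.009, 0.031]
ft_force: [0.5, 0.2, -1.6]
grip_width: 0.0235
```

Run:
```python
from h import *
st();tip()
```

```text
t 18.15 pos [ 0.4406 -0.2605  0.2069] depth -0.3380 lat 0.0068 hookyaw -13.18 slope 0.0295 F n,l,z 0.39 -0.43 -1.58 mom [ 0.023  0.22  -0.027]
tip [ 0.6723 -0.3137  0.1805] depth -0.3026
```

Call:
{"op": "carry_out", "data": {"steps": [[[0.8,0.5,-3],0,1],[[0.7,0.5,-4],0,1],[[0,0,-4],0,1],[[0,0,-2.5],0,1],[[0,0,0],0,1],[[0,0,0],0,1]]}}

```text
time: 18.75
position: [0.4582, -0.2539, 0.0701]
tool_rot: [-0.623, 0.781, -0.014, 0.032]
ft_force: [-0.3, -0.3, -1.6]
grip_width: 0.0238
```

Run:
```python
from h import *
st();tip()
```

```text
t 18.75 pos [ 0.4582 -0.2539  0.0701] depth -0.3254 lat -0.0071 hookyaw -12.82 slope 0.0373 F n,l,z -0.43 0.16 -1.57 mom [ 0.025  0.18  -0.012]
tip [ 0.6903 -0.3059  0.0455] depth -0.2887
```

Call:
{"op": "carry_out", "data": {"steps": [[[-0.2,0.4,-1.0],0,1],[[0,0,-0.8],0,1],[[0,0,0],0,1]]}}

```text
time: 19.05
position: [0.4578, -0.2514, 0.0541]
tool_rot: [-0.623, 0.781, -0.017, 0.032]
ft_force: [-1.1, 0.5, -1.6]
grip_width: 0.0235
```

Run:
```python
from h import *
st();tip()
```

```text
t 19.05 pos [ 0.4578 -0.2514  0.0541] depth -0.3233 lat -0.0059 hookyaw -12.78 slope 0.0433 F n,l,z 0.08 1.21 -1.58 mom [ 0.03   0.25  -0.004]
tip [ 0.6901 -0.3034  0.031 ] depth -0.2865
```

Call:
{"op": "carry_out", "data": {"steps": [[[-0.15,0.15,-0.4],0,1],[[0,0,-0.3],0,1],[[0,0,0],0,1]]}}

```text
time: 19.35
position: [0.4569, -0.2504, 0.0479]
tool_rot: [-0.623, 0.781, -0.018, 0.033]
ft_force: [-1.0, 1.7, -1.3]
grip_width: 0.0234
```

Call:
{"op": "carry_out", "data": {"steps": [[[0,0,-0.2],0,1],[[0,0,-0.2],0,1]]}}

```text
time: 19.55
position: [0.4573, -0.2507, 0.0443]
tool_rot: [-0.623, 0.781, -0.019, 0.033]
ft_force: [1.2, 0.5, 4.5]
grip_width: 0.0238
```

Run:
```python
from h import *
st();tip()
```

```text
t 19.55 pos [ 0.4573 -0.2507  0.0443] depth -0.3228 lat -0.0052 hookyaw -12.76 slope 0.0472 F n,l,z 0.9 -0.98 4.52 mom [ 0.275  0.492 -0.042]
tip [ 0.6897 -0.3028  0.0221] depth -0.286
```

Call:
{"op": "carry_out", "data": {"steps": [[[0,0,-0.15],0,1],[[0,0,-0.15],0,1],[[0,0,-0.15],0,1]]}}

```text
time: 19.85
position: [0.4579, -0.2508, 0.0426]
tool_rot: [-0.623, 0.781, -0.02, 0.033]
ft_force: [-3.6, 1.6, 21.1]
grip_width: 0.0239
```

Run:
```python
from h import *
st();tip()
```

```text
t 19.85 pos [ 0.4579 -0.2508  0.0426] depth -0.3227 lat -0.0057 hookyaw -12.73 slope 0.0490 F n,l,z 0.15 3.96 21.06 mom [ 0.245  1.136 -0.067]
tip [ 0.6904 -0.3028  0.0208] depth -0.2858
```

Call:
{"op": "carry_out", "data": {"steps": [[[0,0,0.1],0,1],[[0,0,0],0,1]], "squeeze": 5}}

```text
time: 20.05
position: [0.4581, -0.251, 0.0442]
tool_rot: [-0.624, 0.781, -0.021, 0.033]
ft_force: [0.2, -0.6, -1.6]
grip_width: 0.0243
```

Call:
{"op": "carry_out", "data": {"steps": [[[0,0,0],0,0.6],[[0,0,0],0,0.5],[[0,0,0],0,0.4],[[0,0,0],0,0.2],[[0,0,0],0,0],[[0,0,0],0,0],[[0,0,0],0,0],[[0,0,0],0,0]]}}

```text
time: 20.85
position: [0.4583, -0.2514, 0.0434]
tool_rot: [-0.624, 0.781, -0.021, 0.033]
ft_force: [0.4, -0.4, -0.7]
grip_width: 0.0802
```

Released. I'll lift straight off and check.

Call:
{"op": "carry_out", "data": {"steps": [[[0,0,2],0,0],[[0,0,4],0,0],[[0,0,4],0,0],[[0,0,4],0,0],[[0,0,4],0,0],[[0,0,0],0,0],[[0,0,0],0,0]]}}

```text
time: 21.55
position: [0.4563, -0.2498, 0.2292]
tool_rot: [-0.623, 0.781, -0.019, 0.033]
ft_force: [0.8, -0.4, -0.7]
grip_width: 0.0869
```

Run:
```python
from h import *
np.set_printoptions(precision=4,suppress=True)
st()
w=cams.camera("wrist");s=cams.camera("scene");d=cams.camera("side")
for k,c in(("w",w),("s",s),("d",d)):cv2.imwrite(f"pics/{k}9.png",c["pixels"][:,:,::-1])
# handle blue cap and dark handle in wrist
hsv=cv2.cvtColor(w["pixels"],cv2.COLOR_RGB2HSV);mm=(hsv[...,0]>110)&(hsv[...,0]<130)&(hsv[...,1]>150)&(hsv[...,2]>60);mm[:150,:]=0;mm[:,400:]=0
v,u=np.nonzero(mm);print("blue",len(u),u.mean() if len(u) else 0,v.max() if len(u) else 0)
if len(u):print("end",plane(w,u.mean()+.5,v.max()+1.5,.04),"was .3774 -.2302")
# scene blue cap & changes against first sr1-time image (scene1.png)
a=cv2.imread("pics/scene1.png");b=s["pixels"][:,:,::-1]
for nm,(x0,y0,x1,y1) in dict(hook=(190,150,300,235),mug=(175,145,215,190),jar=(245,225,282,270)).items():
  df=cv2.absdiff(a[y0:y1,x0:x1],np.ascontiguousarray(b[y0:y1,x0:x1])).max(2);print(nm,"diff>40:",(df>40).sum(),"of",df.size)
r=b[...,::-1].astype(int)
h2=cv2.cvtColor(s["pixels"],cv2.COLOR_RGB2HSV)
for im,nm in((cv2.cvtColor(a,cv2.COLOR_BGR2HSV),"before"),(h2,"now")):
  q=(im[...,0]>110)&(im[...,0]<130)&(im[...,1]>150)&(im[...,2]>60);q[:150]=0;q[180:]=0;q[:,:260]=0;q[:,300:]=0;vv,uu=np.nonzero(q);print(nm,"blue",len(uu),uu.mean(),vv.mean())
# ramekins: brown discs in tray
br=(h2[...,0]<15)&(h2[...,1]>120)&(h2[...,2]<110)&(h2[...,2]>30);br[:, :285]=0;br[:200]=0
k,_,stt,ce=cv2.connectedComponentsWithStats(br.astype(np.uint8))
print("brown",[(stt[i,4],stt[i,2:4],ce[i].round(0)) for i in range(1,k) if stt[i,4]>60])
for i in range(1,k):
  if stt[i,4]>60:
    P=plane(s,*ce[i],.161);print(((P[:2]-m)@n).round(3),((P[:2]-m)@l).round(3))
```

```text
t 21.55 pos [ 0.4563 -0.2498  0.2292] depth -0.3223 lat -0.0039 hookyaw -12.76 slope 0.0473 F n,l,z -0.06 -0.92 -0.75 mom [-0.001  0.194 -0.024]
blue 162 284.5 269
end [ 0.381  -0.2334  0.04  ] was .3774 -.2302
hook diff>40: 31 of 9350
mug diff>40: 0 of 1800
jar diff>40: 0 of 1665
before blue 15 284.1333333333333 163.13333333333333
now blue 15 283.1333333333333 163.06666666666666
brown [(np.int32(66), array([12,  9], dtype=int32), array([345., 261.]))]
0.129 -0.044
```

Run:
```python
from h import *
s=cams.camera("scene");f=cv2.imread("pics/f.png")[:,:,::-1]
for (u,v),(x,y) in(((368,201),(400,0)),((290,248),(400,267))):
  c=cv2.resize(s["pixels"][v-18:v+18,u-27:u+27],(400,267),interpolation=cv2.INTER_CUBIC)
  o=np.ascontiguousarray(f[y:y+267,x:x+400]);df=cv2.absdiff(c,o).max(2)
  sh=cv2.phaseCorrelate(cv2.cvtColor(c,6+1).astype(np.float64),cv2.cvtColor(o,7).astype(np.float64))
  print("diff>40",(df>40).mean().round(4),"shift(px/7.4)",sh)
# ramekin patches: before drag (s5-time view = scene1) vs now: tray translation by template matching
a=cv2.imread("pics/scene1.png");b=np.ascontiguousarray(s["pixels"][:,:,::-1])
for nm,z,c0 in(("A",.161,(402,269)),("B",.161,(366,295))):
  P=plane(s,*c0,z);t=a[c0[1]-9:c0[1]+10,c0[0]-11:c0[0]+12]
  r=cv2.matchTemplate(b[195:320,285:440],t,cv2.TM_CCOEFF_NORMED);_,q,_,loc=cv2.minMaxLoc(r)
  p=(loc[0]+285+11,loc[1]+195+9);Q=plane(s,*p,z);print(nm,p,round(q,2),"move depth/lat",((Q-P)[:2]@n).round(4),((Q-P)[:2]@l).round(4))
```

```text
diff>40 0.0036 shift(px/7.4) ((0.08585327055101288, 0.01723856330445983), 0.4915050526825683)
diff>40 0.1181 shift(px/7.4) ((-0.04899429757622897, -0.01591886285038413), 0.5309313488014118)
A (376, 241) 0.8 move depth/lat -0.105 -0.001
B (341, 265) 0.72 move depth/lat -0.104 -0.0001
```

```bash
python3 -c "
from rig import robot
print(robot.hand_in())"
```

```text
the job is handed in; nothing more can be done
None
```

I handed the job in at about 22 s of robot time. The tray is out against both buffers and the hook is back on the board.

**What I did:** I gripped the hook and dropped its tip about 12 mm behind the lip. I then dragged the tray about 0.10 m at 15–30 mm/s with roughly 3 N of drag. Once the tray stopped at the buffers, I held it for about a second at 8–14 N. Then I unhooked, pulled the hook out without touching anything, and laid it back on the board.

**Last checks:**
- **Tray:** a close-up under the pull showed both front corners at the red buffers. After unhooking, those image patches show no shift. About 12% of the right patch changed in brightness, which I took to be the arm's shadow but did not confirm.
- **Ramekins:** both moved about 0.105 m with no sideways shift, matching the tray, so they appear to be still standing. That is from image matching only (scores 0.8 and 0.72); I had used up the viewing limit.
- **Hook:** it lies with nearly the same heading, shifted about 3–5 mm from where it was. That is close to the measuring error.
- **Mug and jar:** no change in the images.

**Didn't go perfectly:**
- **Tilt during the pull:** the tool tilted about 3–4° under load, so the hook was set down slightly tilted. I pressed it onto the board with about 21 N before releasing.
- **Camera disagreement:** the two cameras disagreed on the lip's depth by up to 15 mm. I used the scene camera's value, and the contact position agreed with it to about 5 mm.

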